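# Kit the bigger engine's parts, leave the smaller one's

### The job

Kit the bigger engine's parts into the timber tray: the larger piston standing crown up in the round cup, the longer connecting rod lying flat in the long trough, and on the upright spindle the larger toothed gear right at the bottom with the smooth bearing ring on top of it. Leave the smaller piston, the shorter rod and the smaller gear where they lie on the bench.

Things in the scene. Friction and masses are not known exactly. Their poses are not given: they have to be found in the camera images.
- piston: The larger piston: bare aluminium cylinder, 52 mm diameter, 50 mm tall, three ring grooves near its crown, stands crown up on the bench. Origin at the centre of its underside, z up through the crown. About 160 g.
- rod: The longer connecting rod: bright steel, lies flat, 124 mm long, 14 mm thick. Big ring end (40 mm diameter) at -x, small ring end (26 mm) at +x, joined by a straight shank 14 mm wide along x, clear for grasping from x = -20 to +34 mm. Origin at mid-length and mid-thickness (7 mm above its underside), z is the thickness. About 240 g.
- gear: The larger gear: dark steel ring with 22 teeth, 60 mm diameter over the teeth, 14 mm thick, bore 26 mm, lies flat on the bench. Origin at its centre (7 mm above its underside), z is its axis. About 220 g.
- bearing: The ball bearing: smooth bright ring without teeth, black seal between its two races, 50 mm diameter, 14 mm thick, bore 26 mm, lies flat on the bench. Origin at its centre (7 mm above its underside), z is its axis. About 120 g.
- cup: Round open grey plastic cup, fixed: outside diameter 82 mm, inside 74 mm, 20 mm high, floor 4 mm thick. Origin at the centre of its underside, 10 mm above the bench; z up. Cup, trough and spindle stand in a row along their common y axis, in any order, 94 to 102 mm apart, in a fixed timber tray: 190 mm along their x, 320 along y, floor 10 mm and rim 20 mm above the bench.
- trough: Long open dark steel trough, fixed: outside 156 mm along its x by 66 mm along its y, 20 mm high; inside 148 by 58 mm; floor 4 mm thick. Its two long walls are cut away down to the floor over the middle 68 mm to make room for fingers. Origin at the centre of its underside, 10 mm above the bench; z up. Stands in the same tray as the cup.
- spindle: Upright steel spindle, fixed: base disc 52 mm diameter and 10 mm high, from its middle a post 10 mm in diameter with a pointed top, 52 mm high over all. Origin at the centre of the underside of the base disc, 10 mm above the bench; z up along the post. Stands in the same tray as the cup.
- small_piston: The smaller piston, to be left alone: like the larger one but 38 mm diameter, 34 mm tall. Origin at the centre of its underside.
- small_rod: The shorter connecting rod, to be left alone: like the longer one but 86 mm long, 14 mm thick, big end 28 mm diameter. Origin at mid-length, 7 mm above its underside, x along the rod.
- small_gear: The smaller gear, to be left alone: like the larger one but 42 mm diameter, 14 mm thick, bore 14 mm, 16 teeth. Origin at its centre.

How it is judged:
By the outcome, as a careful person would: the job done as asked, in the order asked, and still so for the second after the job is handed in, with the robot touching nothing.
It also fails if it takes over 101 s, if anything falls off the work surface, if the arm or the gripper's body presses on something with over 40 N, if the wrist force passes 120 N, or if a joint passes its speed limit or range.

### The arm

A 6-joint arm with a two-finger parallel gripper is mounted at the origin on the work surface. World frame = base frame: x ahead of the robot, y to its left, z up, the work surface at z = 0. Lengths are in mm, angles in rad, forces in N, time in s.
With the tool pointing down it reaches from about 425 to 950 mm from the base axis. Payload 3.5 kg.
Tool frame: the origin (TCP) lies midway between the tips of the shut fingers; the grasp point (between the pads) lies 19 mm behind it; z points along the fingers, y is the line along which they close (so a half turn about z gives the same grasp; the last joint's range is limited). The gripper opens to 85 mm and grips with 20 to 120 N. Pads are 22 mm wide; open, the fingers measure 114 mm over their backs; the gripper's body (76 mm by 85 mm) begins 54 mm behind the grasp point. The pads swing forward as they close: fully open they stand 13 mm farther back than shut.
Start: joints at [1.118, 0.286, 1.577, -0, 1.279, -0.15], TCP at [201.244, 644.288, 231.325] pointing down, gripper open.
Joint ranges: [-2.77, 2.77], [-0.9, 2.22], [0.21, 2.48], [-1.53, 4.67], [0.24, 2.81], [-2.84, 2.84]. Speed limits (rad/s): [2.79, 2.79, 3.14, 3.14, 3.14, 3.14].

### API

Orientations are given as a unit quaternion [x, y, z, w].
In Python, from cell import status, cams, finish_job gives the robot as it stands.
- The arm moves only by the shell command python3 -m pendant 'ROWS'. ROWS is JSON, a list of rows, each a list of 7 numbers: the turn, a rotation vector about the world's x, y, z in degrees, then the shift along the world's x, y, z in mm, then the opening, from 0 (shut) to 1 (fully open). In form: [[rx, ry, rz, dx, dy, dz, jaw], ...]. A call has 1 to 12 rows; each row shifts and turns the commanded pose from where the row before left it; what a row does not reach is not made up. A row lasts 1/12 s, in which the tool goes at most 41.7 mm and 7.16 degrees, less where a joint would pass 70% of its speed; a pose out of reach is approached as far as the arm can. A call with a gripper value outside its range is refused whole. The fingers move at their own pace and stop on an object; the grip force is fixed at half the most. Time passes only in rows, so rows that do not move let the fingers close. It gives the time, the measured TCP pose, the force, the opening and the grip force at its end, in the units of the state.
- status.get_state(): the state, without advancing time (a new reading comes with each control period).
- cams.grab_frame(name): name is "scene" or "top" or "wrist"; returns the picture (420x560x3 uint8, red, green, blue); there is no depth.
- cams.calibration(name): a dict with "K" (3x3 intrinsics, pixels), "R" (3x3) and "t" (3): a world point X has camera coordinates R X + t; the wrist camera has in their place "hand_eye" (4x4, takes a point from camera to tool coordinates, whose origin is the TCP and whose axes are the flange's). Camera axes: x right, y down, z forward; pixel columns grow to the right and rows downward; lengths in mm; the calibration is good to about 2 mm. A picture is of the moment at which its call begins: read the wrist's pose just before it. calibration takes no time and is no camera call.
- finish_job(): hands the job in; it is judged then, once.
The state is a dict: "clock": time; "qpos": joint angles; "joint_velocities": joint speeds; "joint_efforts": joint torques, N m; "eef_pos": TCP position; "tcp_rot": TCP orientation; "force": force on the tool from outside, world axes, zero at the start; "ft_torque": the same for the moment, N m; "opening": finger opening in mm; "gripper_force": force on a finger pad.
Only numpy, scipy, OpenCV 4.12 (cv2) and the standard library are available. Lean on these libraries where they do the work, as an engineer would, in place of code of your own. Each camera call takes 0.05 s, during which the arm holds its last target. There are 200 camera calls.

## Working session

There is one attempt and no reset: what is moved stays moved. The work goes in short steps, Python scripts to look and compute and a shell command to move; the robot and the scene stay as the last step left them, time stands still between calls to the robot, and variables do not carry over. Pictures are saved under pics/ and viewed, at most 14 in all, crops included, and the job is handed in when it is done.

```bash
mkdir -p pics; ls; python3 - <<'E'
from cell import status,cams
import cv2
for n in("top","scene"):
    im=cams.grab_frame(n); cv2.imwrite(f"pics/{n}0.png",im[:,:,::-1])
    c=cams.calibration(n); print(n,c)
print(status.get_state())
E
```

```text
pics
top {'K': array([[402.45401714,   0.        , 279.07825118],
       [  0.        , 402.45401714, 212.46867309],
       [  0.        ,   0.        ,   1.        ]]), 'R': array([[ 0.02989912, -0.99950918,  0.00935125],
       [-0.97966549, -0.03115988, -0.19820341],
       [ 0.19839752, -0.00323499, -0.9801163 ]]), 't': array([  11.60176748,  518.36210696, 1012.48283132])}
scene {'K': array([[448.08751042,   0.        , 278.69971183],
       [  0.        , 448.08751042, 214.03025987],
       [  0.        ,   0.        ,   1.        ]]), 'R': array([[-0.2471817 ,  0.96891929,  0.00982911],
       [ 0.69729578,  0.18491284, -0.69252136],
       [-0.67281483, -0.16432481, -0.72133041]]), 't': array([ 108.68707295, -352.62189367, 1335.27795478])}
{'clock': 0.1, 'qpos': array([ 1.11802209e+00,  2.87093009e-01,  1.57802326e+00, -1.73058091e-05,
        1.27861145e+00, -1.50051860e-01]), 'joint_velocities': array([ 0.00049051, -0.00392395, -0.00189232,  0.00049227, -0.00056005,
        0.00028827]), 'joint_efforts': array([ 1.20077202e-03, -4.07292652e+01, -2.93698901e+01, -8.38134179e-05,
        3.42054533e-03,  3.71573492e-07]), 'eef_pos': array([200.97751443, 643.76409656, 230.07885298]), 'tcp_rot': array([ 1.50781341e-01,  9.88566562e-01, -1.02186714e-03, -3.09008792e-04]), 'force': array([-0.09119085, -0.5018459 , -0.5971357 ]), 'ft_torque': array([-0.01991798,  0.02070335,  0.00214793]), 'gripper_force': 0.0, 'opening': 85.52986460810074}
```

View pics/top0.png

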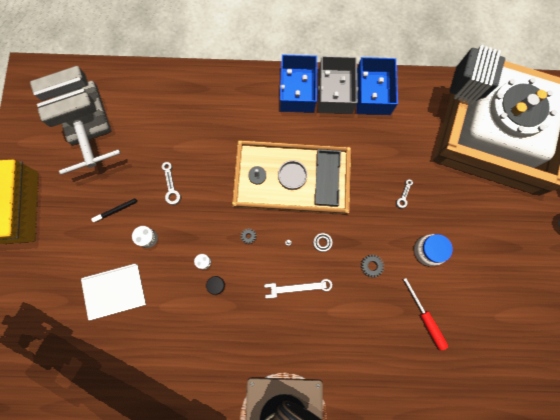

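View pics/scene0.png

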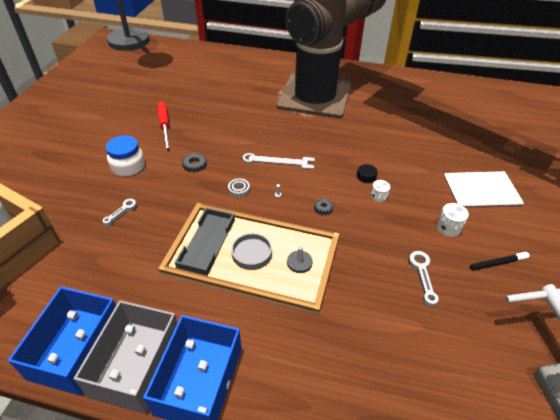

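Top view: the spindle is at (257,175), the cup at (292,175), the trough at (328,178), the large piston at (144,236), the big rod from (172,197) for its big end to (166,167), the large gear at (373,266) and the bearing at (323,242). The scene view agrees with this.

```bash
cat > h.py <<'E'
import numpy as np,cv2
from cell import status,cams
from scipy.spatial.transform import Rotation as Ro
def cam(n,st=None):
    c=cams.calibration(n)
    if n!="wrist": return c["K"],c["R"],c["t"]
    H=np.array(c["hand_eye"]); Rt=Ro.from_quat(st["tcp_rot"]).as_matrix()
    R=Rt@H[:3,:3]; p=Rt@H[:3,3]+st["eef_pos"]
    return c["K"],R.T,-R.T@p
def p2w(c,uv,z):
    K,R,t=c; d=R.T@np.linalg.solve(K,[uv[0],uv[1],1]); o=-R.T@t
    return o+d*(z-o[2])/d[2]
def w2p(c,X):
    K,R,t=c; q=K@(R@np.asarray(X,float)+t); return q[:2]/q[2]
E
python3 - <<'E'
from h import *
T=cam("top");S=cam("scene")
it=cv2.imread("pics/top0.png");isc=cv2.imread("pics/scene0.png")
P={"piston":((144,236),50),"rodbig":((172,197),14),"rodsmall":((166,167),14),"gear":((373,266),14),"bearing":((323,242),14),"cup":((292,175),30),"trough":((328,178),30),"spindle":((257,175),20)}
tt=[];
for k,(uv,z) in P.items():
    w=p2w(T,uv,z);s=w2p(S,w);print(k,w.round(1),"r",np.hypot(*w[:2]).round(0),"scene",s.round(1))
    if k=="rodsmall":continue
    def crop(im,u,n=40):
        u=np.round(u).astype(int);c=im[max(u[1]-n//2,0):u[1]+n//2,max(u[0]-n//2,0):u[0]+n//2]
        return cv2.resize(c,(200,200),interpolation=cv2.INTER_CUBIC)
    tt.append(np.vstack([crop(it,uv),crop(isc,s,56)]))
while len(tt)<8:tt.append(tt[0]*0)
m=np.vstack([np.hstack(tt[:4]),np.hstack(tt[4:])]);cv2.imwrite("pics/m.png",cv2.resize(m,(600,600)))
E
```

```text
piston [444.3 378.1  50. ] r 583.0 scene [453.4 210.4]
rodbig [559.5 323.6  14. ] r 646.0 scene [420.8 257.9]
rodsmall [645.  347.5  14. ] r 733.0 scene [432.4 295.5]
gear [ 387.4 -228.    14. ] r 450.0 scene [194.2 159.4]
bearing [447.8 -93.7  14. ] r 457.0 scene [238.8 185. ]
cup [628.5  -4.9  30. ] r 629.0 scene [253.  246.2]
trough [ 623.1 -104.1   30. ] r 632.0 scene [207.  234.6]
spindle [628.3  91.9  20. ] r 635.0 scene [300.3 259. ]
```

View pics/m.png

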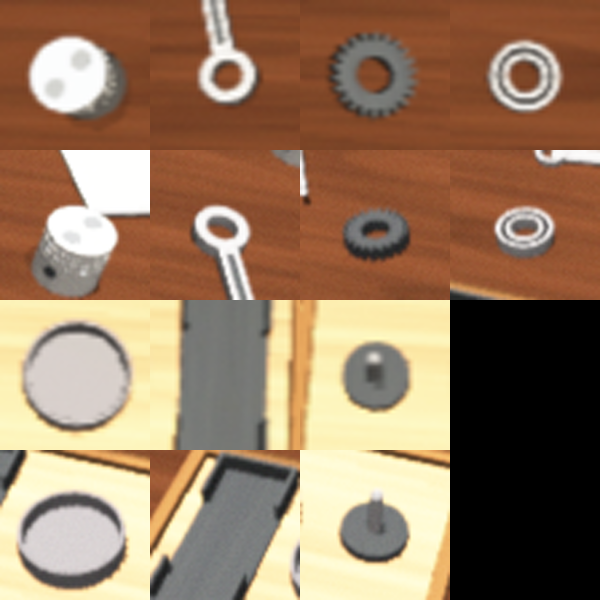

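Every object is confirmed, and the reach and sizes are plausible. Next I'll refine the centres and check them with model overlays.

```bash
python3 - <<'E'
from h import *
T=cam("top");S=cam("scene")
for uv in [(238,142),(350,147),(349,213),(234,210)]: print("corner",p2w(T,uv,20).round(0))
pis=p2w(T,(142.1,236),50);rb=p2w(T,(172.8,197),14);rs=p2w(T,(166.3,167),14)
g=p2w(T,(372.2,266),14);b=p2w(T,(323,242),14);cup=p2w(T,(292.5,175),30);sp=p2w(T,(257.3,175),20)
y=(sp-cup)[:2];d=np.linalg.norm(y);y/=d;x=np.array([y[1],-y[0]]);tr=cup[:2]-y*98
psi=np.degrees(np.arctan2(x[1],x[0]));v=(rs-rb)[:2];L=np.linalg.norm(v);v/=L;rc=rb[:2]+v*42
print("d",d,"psi",psi,"rodL",L,"yaw",np.degrees(np.arctan2(v[1],v[0])))
for n,a in dict(piston=pis,rod=rc,gear=g,bearing=b,cup=cup,spindle=sp,trough=tr).items():print(n,a[:2].round(1))
a=np.linspace(0,2*np.pi,60)
ci=lambda c,r,z:[(c[0]+r*np.cos(t),c[1]+r*np.sin(t),z) for t in a]
def re(c,lx,ly,z,u=x,w=y): return [(*(np.array(c)+u*i*lx/2+w*j*ly/2),z) for i,j in[(1,1),(1,-1),(-1,-1),(-1,1),(1,1)]]
w=np.array([-v[1],v[0]])
M=[ci(pis,26,50),ci(g,30,14),ci(b,25,14),ci(cup,41,30),ci(sp,26,20),re(tr,156,66,30),re(cup[:2],190,320,20),ci(rc-v*42,20,14),ci(rc+v*49,13,14)]
out=[]
for n,c,box in(("top",T,(120,130,280,160)),("scene",S,(150,140,330,165))):
    im=cv2.imread(f"pics/{n}0.png");k=2.6
    X,Y,W,H=box;im=cv2.resize(im[Y:Y+H,X:X+W],None,fx=k,fy=k,interpolation=cv2.INTER_CUBIC)
    for m in M: cv2.polylines(im,[np.int32([(w2p(c,p)-[X-.5,Y-.5])*k*8 for p in m])],False,(0,255,0),1,16,3)
    out.append(cv2.resize(im,(800,int(800*H/W))) if n=="scene" else im)
cv2.imwrite("pics/ovt.png",out[0]);cv2.imwrite("pics/ovs.png",out[1])
E
```

```text
corner [723. 149.  20.]
corner [ 719. -167.   20.]
corner [ 529. -163.   20.]
corner [527. 150.  20.]
d 97.35245431630987 psi 0.10303725159916269 rodL 89.14711166718672 yaw 16.425027170634984
piston [444.1 383. ]
rod [599.9 333.3]
gear [ 387.3 -225.8]
bearing [447.8 -93.7]
cup [628.5  -6.3]
spindle [628.4  91.1]
trough [ 628.7 -104.3]
```

View pics/ovt.png

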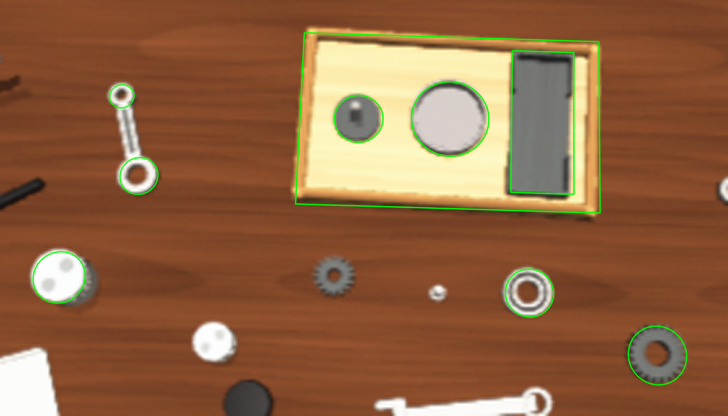

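View pics/ovs.png

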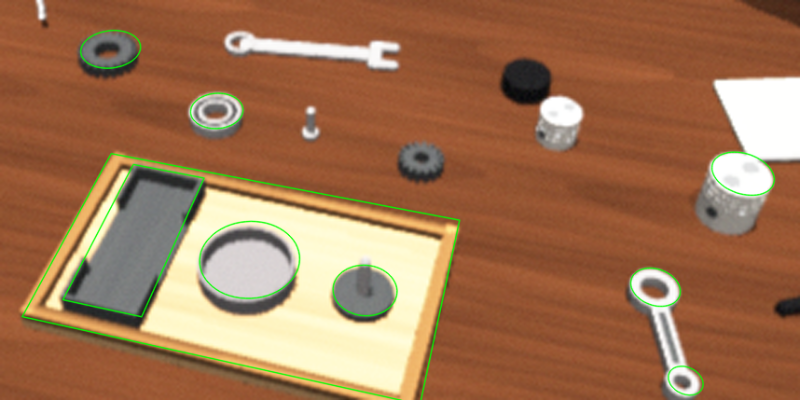

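The overlays match to about 2–3 mm. The tray yaw is about -1.5° and the trough is about (626,-103). First I'll go over the piston.

```bash
python3 -m pendant '[[0,0,0,24.3,-26.1,-6,1],[0,0,0,24.3,-26.1,-8,1],[0,0,0,24.3,-26.1,-10,1],[0,0,0,24.3,-26.1,-10,1],[0,0,0,24.3,-26.1,-10,1],[0,0,0,24.3,-26.1,-10,1],[0,0,0,24.3,-26.1,-10,1],[0,0,0,24.3,-26.1,-10,1],[0,0,0,24.3,-26.1,-10,1],[0,0,0,24.3,-26.1,-10,1],[0,0,0,0,0,0,1],[0,0,0,0,0,0,1]]'; python3 - <<'E'
from h import *
st=status.get_state();print(st["eef_pos"])
cv2.imwrite("pics/w1.png",cams.grab_frame("wrist")[:,:,::-1])
c=cam("wrist",st);print(w2p(c,(444.1,383,50)))
E
```

```text
clock: 1.1
eef_pos: [444.7, 381.5, 136.0]
tcp_rot: [0.153, 0.988, -0.001, -0.001]
force: [-0.3, 0.5, -0.3]
opening: 85.4
gripper_force: 0.0
[444.68901078 381.54712806 136.01284802]
[280.96562184 218.02591161]
```

View pics/w1.png

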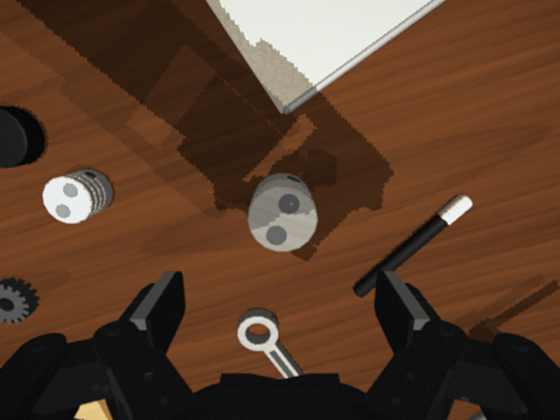

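The piston crown is at (283,217), against a prediction of (281,218). The pen at (360,290) stays clear of the fingers. I'll descend to TCP z=22, grip and lift.

```bash
python3 -m pendant '[[0,0,0,0,1.5,-25,1],[0,0,0,0,0,-25,1],[0,0,0,0,0,-24,1],[0,0,0,0,0,-20,1],[0,0,0,0,0,-14,1],[0,0,0,0,0,-6,1],[0,0,0,0,0,0,0.5],[0,0,0,0,0,0,0],[0,0,0,0,0,0,0],[0,0,0,0,0,0,0],[0,0,0,0,0,0,0],[0,0,0,0,0,0,0]]'; python3 -m pendant '[[0,0,0,0,0,0,0],[0,0,0,0,0,0,0],[0,0,0,0,0,15,0],[0,0,0,0,0,30,0],[0,0,0,0,0,30,0],[0,0,0,0,0,0,0]]'
```

```text
clock: 2.15
eef_pos: [445.7, 385.8, 25.4]
tcp_rot: [0.151, 0.989, 0.001, 0.001]
force: [0.2, 0.5, 6.4]
opening: 50.2
gripper_force: 63.3
clock: 2.65
eef_pos: [447.5, 386.8, 104.6]
tcp_rot: [0.151, 0.989, 0.003, 0.004]
force: [1.1, 1.0, -1.0]
opening: 49.9
gripper_force: 62.9
```

```bash
python3 -m pendant '[[0,0,0,15,-32.7,10,0],[0,0,0,15,-32.7,10,0],[0,0,0,15,-32.7,0,0],[0,0,0,15,-32.7,0,0],[0,0,0,15,-32.7,0,0],[0,0,0,15,-32.7,0,0],[0,0,0,15,-32.7,0,0],[0,0,0,15,-32.7,0,0],[0,0,0,15,-32.7,0,0],[0,0,0,15,-32.7,0,0],[0,0,0,15,-32.7,0,0],[0,0,0,15,-32.7,0,0]]';python3 -m pendant '[[0,0,0,0,0,0,0],[0,0,0,0,0,0,0],[0,0,0,0,0,0,0]]'; python3 - <<'E'
from h import *
st=status.get_state();print(st["eef_pos"])
cv2.imwrite("pics/w2.png",cams.grab_frame("wrist")[:,:,::-1])
c=cam("wrist",st);print(w2p(c,(628.5,-6.3,30)))
E
```

```text
clock: 3.65
eef_pos: [623.7, -9.3, 116.7]
tcp_rot: [0.151, 0.989, 0.0, -0.001]
force: [0.9, 0.2, -1.6]
opening: 50.5
gripper_force: 63.1
clock: 3.9
eef_pos: [623.1, -7.4, 116.8]
tcp_rot: [0.151, 0.988, 0.0, -0.001]
force: [0.4, 0.2, -2.7]
opening: 49.8
gripper_force: 63.1
[623.09590285  -7.3859437  116.84344699]
[282.68271748 225.23117066]
```

View pics/w2.png

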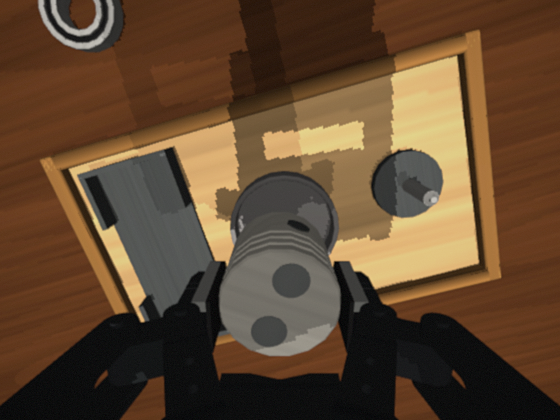

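The piston is held upright and the cup centre is at about (285,225), as predicted. I'll lower it now.

```bash
python3 -m pendant '[[0,0,0,2.5,0.5,-20,0],[0,0,0,2.5,0.5,-20,0],[0,0,0,0,0,-16,0],[0,0,0,0,0,-8,0],[0,0,0,0,0,-4,0],[0,0,0,0,0,-3,0],[0,0,0,0,0,0,0],[0,0,0,0,0,0,0]]'
```

```text
clock: 4.62
eef_pos: [629.9, -6.4, 48.3]
tcp_rot: [0.151, 0.989, -0.0, 0.001]
force: [0.7, -0.2, -0.6]
opening: 50.4
gripper_force: 63.1
```

```bash
python3 -m pendant '[[0,0,0,0,0,-3,0],[0,0,0,0,0,-3,0],[0,0,0,0,0,-1,0],[0,0,0,0,0,0,0]]'; python3 -m pendant '[[0,0,0,0,0,-1,0],[0,0,0,0,0,-1,0],[0,0,0,0,0,0,0]]'
```

```text
clock: 4.95
eef_pos: [629.0, -6.6, 40.0]
tcp_rot: [0.151, 0.989, -0.0, -0.0]
force: [-0.6, -0.5, -1.8]
opening: 50.1
gripper_force: 63.1
clock: 5.2
eef_pos: [629.4, -6.7, 39.5]
tcp_rot: [0.151, 0.989, -0.0, -0.0]
force: [-2.5, -0.3, 4.4]
opening: 50.3
gripper_force: 64.0
```

```bash
python3 -m pendant '[[0,0,0,0,0,0,0.8],[0,0,0,0,0,0,0.8],[0,0,0,0,0,0,0.8],[0,0,0,0,0,0,0.8],[0,0,0,0,0,20,0.8],[0,0,0,0,0,30,0.8],[0,0,0,0,0,30,0.8]]'; python3 -m pendant '[[0,0,6.74,-2.7,34,0,0.6],[0,0,6.74,-2.7,34,0,0.6],[0,0,6.74,-2.7,34,0,0.6],[0,0,6.74,-2.7,34,0,0.6],[0,0,6.74,-2.7,34,0,0.6],[0,0,0,-2.7,34,0,0.6],[0,0,0,-2.7,34,0,0.6],[0,0,0,-2.7,34,0,0.6],[0,0,0,-2.7,34,0,0.6],[0,0,0,-2.7,34,0,0.6],[0,0,0,0,0,0,0.6],[0,0,0,0,0,0,0.6]]'; python3 - <<'E'
from h import *
st=status.get_state();print(st["eef_pos"],st["tcp_rot"])
im=cams.grab_frame("wrist")[:,:,::-1].copy()
c=cam("wrist",st)
v=np.array([np.cos(.2867),np.sin(.2867)]);rc=np.array([599.9,333.3])
for s in(-42,0,49): cv2.circle(im,tuple(int(i) for i in w2p(c,(*(rc+v*s),14)).round()),2,(0,255,0),-1)
cv2.imwrite("pics/w3.png",im)
E
```

```text
clock: 5.78
eef_pos: [628.2, -6.4, 117.6]
tcp_rot: [0.151, 0.989, 0.0, -0.002]
force: [0.3, 0.4, 1.1]
opening: 68.2
gripper_force: 0.0
clock: 6.78
eef_pos: [601.6, 335.1, 118.0]
tcp_rot: [-0.144, 0.99, -0.0, 0.0]
force: [-0.0, -0.5, 0.4]
opening: 51.4
gripper_force: 0.0
[601.64229757 335.12028942 117.9991549 ] [-1.43858032e-01  9.89598325e-01 -1.43799998e-04  1.71262733e-05]
```

View pics/w3.png

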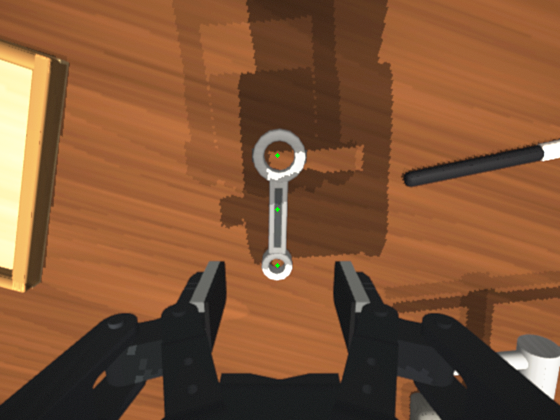

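The model points at (277,155), (277,209) and (277,265) lie on the rod, and the jaws are square to it. I'll grip the shank.

```bash
python3 -m pendant '[[0,0,0,-1.7,-1.8,-30,0.5],[0,0,0,0,0,-30,0.5],[0,0,0,0,0,-24,0.5],[0,0,0,0,0,-15,0.5],[0,0,0,0,0,-8,0.5],[0,0,0,0,0,-4,0.5],[0,0,0,0,0,-1,0.5],[0,0,0,0,0,0,0.5],[0,0,0,0,0,0,0.5]]'; python3 -m pendant '[[0,0,0,0,0,0,0.2],[0,0,0,0,0,0,0],[0,0,0,0,0,0,0],[0,0,0,0,0,0,0],[0,0,0,0,0,0,0],[0,0,0,0,0,0,0],[0,0,0,0,0,0,0],[0,0,0,0,0,0,0]]'
```

```text
clock: 7.58
eef_pos: [601.9, 332.0, 8.3]
tcp_rot: [-0.142, 0.99, 0.0, 0.002]
force: [-0.4, 0.7, -0.4]
opening: 42.7
gripper_force: 0.0
clock: 8.25
eef_pos: [601.3, 332.1, 7.8]
tcp_rot: [-0.142, 0.99, 0.0, 0.001]
force: [-1.6, -0.3, 5.6]
opening: 11.5
gripper_force: 59.4
```

```bash
python3 -m pendant '[[0,0,0,0,0,10,0],[0,0,0,0,0,25,0],[0,0,0,0,0,35,0],[0,0,0,0,0,35,0],[0,0,0,0,0,10,0]]'; python3 -m pendant '[[0,0,-4.5,2.1,-36.2,0,0],[0,0,-4.5,2.1,-36.2,0,0],[0,0,-4.5,2.1,-36.2,0,0],[0,0,-4.5,2.1,-36.2,0,0],[0,0,0,2.1,-36.2,0,0],[0,0,0,2.1,-36.2,0,0],[0,0,0,2.1,-36.2,0,0],[0,0,0,2.1,-36.2,0,0],[0,0,0,2.1,-36.2,0,0],[0,0,0,2.1,-36.2,0,0],[0,0,0,2.1,-36.2,0,0],[0,0,0,2.1,-36.2,0,0]]';python3 -m pendant '[[0,0,0,0,0,0,0],[0,0,0,0,0,0,0],[0,0,0,0,0,0,0]]'; python3 - <<'E'
from h import *
st=status.get_state();print(st["eef_pos"],st["tcp_rot"])
im=cams.grab_frame("wrist")[:,:,::-1].copy()
c=cam("wrist",st)
x=np.array([np.cos(.026),-np.sin(.026)]);y=np.array([-x[1],x[0]]);t=np.array([626,-103])
P=[w2p(c,(*(t+x*i*78+y*j*33),30)) for i,j in((1,1),(1,-1),(-1,-1),(-1,1))]
cv2.polylines(im,[np.int32(P)],True,(0,255,0),1)
cv2.imwrite("pics/w4.png",im)
E
```

```text
clock: 8.67
eef_pos: [603.2, 332.6, 127.5]
tcp_rot: [-0.142, 0.99, 0.001, 0.004]
force: [1.7, 0.8, -0.3]
opening: 11.5
gripper_force: 58.8
clock: 9.67
eef_pos: [624.3, -104.3, 119.3]
tcp_rot: [0.014, 1.0, 0.0, -0.001]
force: [0.8, 1.2, -2.7]
opening: 11.3
gripper_force: 58.9
clock: 9.92
eef_pos: [624.6, -102.5, 119.6]
tcp_rot: [0.015, 1.0, 0.001, -0.001]
force: [-0.7, 0.5, -2.4]
opening: 11.4
gripper_force: 59.0
[ 624.63830622 -102.52830069  119.60332928] [ 1.48147977e-02  9.99889053e-01  6.44382919e-04 -1.40982489e-03]
```

View pics/w4.png

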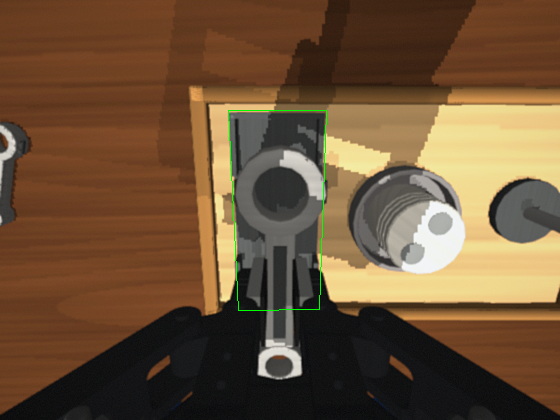

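The rod is held over the trough, and the trough outline matches. I'll lower it.

```bash
python3 -m pendant '[[0,0,0,1,0,-20,0],[0,0,0,0,0,-25,0],[0,0,0,0,0,-20,0],[0,0,0,0,0,-10,0],[0,0,0,0,0,-6,0],[0,0,0,0,0,-4,0],[0,0,0,0,0,-3,0],[0,0,0,0,0,0,0],[0,0,0,0,0,0,0]]'; python3 -m pendant '[[0,0,0,0,0,-3,0],[0,0,0,0,0,-2,0],[0,0,0,0,0,-2,0],[0,0,0,0,0,-1,0],[0,0,0,0,0,0,0]]'
```

```text
clock: 10.72
eef_pos: [627.5, -103.0, 34.4]
tcp_rot: [0.014, 1.0, -0.0, 0.001]
force: [0.5, 0.3, -2.7]
opening: 11.5
gripper_force: 59.0
clock: 11.13
eef_pos: [626.4, -102.8, 24.9]
tcp_rot: [0.014, 1.0, 0.0, -0.0]
force: [-0.2, -0.0, -2.5]
opening: 11.4
gripper_force: 59.0
```

```bash
python3 -m pendant '[[0,0,0,0,0,-1,0],[0,0,0,0,0,-1,0],[0,0,0,0,0,-1,0],[0,0,0,0,0,0,0]]'
```

```text
clock: 11.47
eef_pos: [626.6, -102.8, 22.1]
tcp_rot: [0.014, 1.0, 0.0, -0.0]
force: [0.4, 0.4, -2.6]
opening: 11.8
gripper_force: 59.0
```

```bash
python3 -m pendant '[[0,0,0,0,0,-1,0],[0,0,0,0,0,-0.7,0],[0,0,0,0,0,0,0]]'; python3 -m pendant '[[0,0,0,0,0,0,0.3],[0,0,0,0,0,0,0.45],[0,0,0,0,0,0,0.45],[0,0,0,0,0,0,0.45],[0,0,0,0,0,0,0.45],[0,0,0,0,0,20,0.45],[0,0,0,0,0,30,0.45],[0,0,0,0,0,40,0.45],[0,0,0,0,0,10,0.45]]'
```

```text
clock: 11.72
eef_pos: [626.8, -102.9, 21.8]
tcp_rot: [0.014, 1.0, 0.0, -0.0]
force: [-2.6, 0.7, 5.7]
opening: 11.5
gripper_force: 59.9
clock: 12.47
eef_pos: [630.3, -103.9, 127.5]
tcp_rot: [0.014, 1.0, -0.002, 0.005]
force: [1.5, -0.2, 1.4]
opening: 38.1
gripper_force: 0.0
```

```bash
python3 -m pendant '[[0,0,0,-30,-15.3,0,0.5],[0,0,0,-30,-15.3,0,0.95],[0,0,0,-30,-15.3,0,0.95],[0,0,0,-30,-15.3,0,0.95],[0,0,0,-30,-15.3,0,0.95],[0,0,0,-30,-15.3,0,0.95],[0,0,0,-30,-15.3,0,0.95],[0,0,0,-30,-15.3,0,0.95],[0,0,0,0,0,0,0.95],[0,0,0,0,0,0,0.95],[0,0,0,0,0,0,0.95]]'; python3 - <<'E'
from h import *
st=status.get_state();print(st["eef_pos"],st["tcp_rot"])
im=cams.grab_frame("wrist")[:,:,::-1].copy()
c=cam("wrist",st)
P=[w2p(c,(387.3+30*np.cos(a),-225.8+30*np.sin(a),14)) for a in np.arange(0,6.3,.1)]
cv2.polylines(im,[np.int32(P)],True,(0,255,0),1)
cv2.imwrite("pics/w5.png",im)
E
```

```text
clock: 13.38
eef_pos: [387.2, -225.5, 121.0]
tcp_rot: [0.015, 1.0, -0.0, 0.001]
force: [-0.5, 0.5, -0.4]
opening: 81.0
gripper_force: 0.0
[ 387.20445805 -225.46616118  120.9771977 ] [ 1.47733999e-02  9.99890641e-01 -2.79415921e-04  6.12822492e-04]
```

View pics/w5.png

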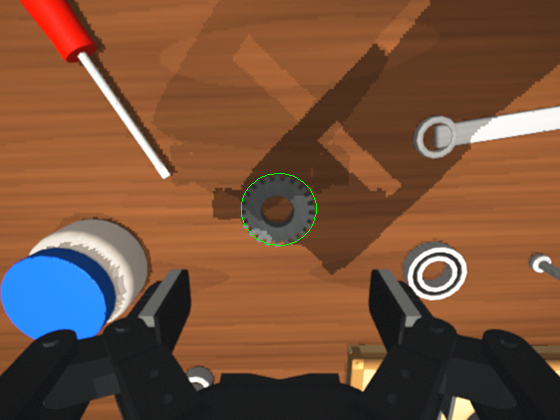

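The gear overlay is aligned at (279,209). I'll descend.

```bash
python3 -m pendant '[[0,0,0,0,0,-30,0.9],[0,0,0,0,0,-30,0.85],[0,0,0,0,0,-25,0.85],[0,0,0,0,0,-15,0.85],[0,0,0,0,0,-9,0.85],[0,0,0,0,0,-5,0.85],[0,0,0,0,0,-4,0.85],[0,0,0,0,0,-3,0.85],[0,0,0,0,0,0,0.85],[0,0,0,0,0,0,0.85]]'
```

```text
clock: 14.27
eef_pos: [387.4, -225.7, 0.4]
tcp_rot: [0.014, 1.0, -0.001, 0.001]
force: [-0.2, 0.7, -0.3]
opening: 72.4
gripper_force: 0.0
```

```bash
python3 -m pendant '[[0,0,0,0,0,-2,0.85],[0,0,0,0,0,0,0.6],[0,0,0,0,0,0,0],[0,0,0,0,0,0,0],[0,0,0,0,0,0,0],[0,0,0,0,0,0,0],[0,0,0,0,0,0,0]]'; python3 -m pendant '[[0,0,0,0,0,8,0],[0,0,0,0,0,25,0],[0,0,0,0,0,35,0],[0,0,0,0,0,35,0],[0,0,0,0,0,10,0],[0,0,0,0,0,0,0],[0,0,0,0,0,0,0]]'
```

```text
clock: 14.85
eef_pos: [387.4, -226.0, -1.3]
tcp_rot: [0.014, 1.0, -0.001, 0.001]
force: [-1.2, -0.1, 5.7]
opening: 56.7
gripper_force: 64.7
clock: 15.43
eef_pos: [386.3, -224.8, 110.1]
tcp_rot: [0.014, 1.0, 0.0, -0.0]
force: [-0.2, 0.7, -3.1]
opening: 56.5
gripper_force: 65.0
```

```bash
python3 -m pendant '[[0,0,0,20.2,26.3,0,0],[0,0,0,20.2,26.3,0,0],[0,0,0,20.2,26.3,0,0],[0,0,0,20.2,26.3,0,0],[0,0,0,20.2,26.3,0,0],[0,0,0,20.2,26.3,0,0],[0,0,0,20.2,26.3,0,0],[0,0,0,20.2,26.3,0,0],[0,0,0,20.2,26.3,0,0],[0,0,0,20.2,26.3,0,0],[0,0,0,20.2,26.3,0,0],[0,0,0,20.2,26.3,0,0]]';python3 -m pendant '[[0,0,0,0,0,0,0],[0,0,0,0,0,0,0],[0,0,0,0,0,0,0]]'; python3 - <<'E'
from h import *
st=status.get_state();print(st["eef_pos"],st["tcp_rot"])
im=cams.grab_frame("wrist")[:,:,::-1].copy()
c=cam("wrist",st)
for r,z in((26,20),(5,60)):
  P=[w2p(c,(628.4+r*np.cos(a),91.1+r*np.sin(a),z)) for a in np.arange(0,6.3,.1)]
  cv2.polylines(im,[np.int32(P)],True,(0,255,0),1)
cv2.imwrite("pics/w6.png",im)
E
```

```text
clock: 16.43
eef_pos: [627.4, 91.9, 106.0]
tcp_rot: [0.014, 1.0, -0.0, -0.004]
force: [0.2, 0.1, -2.6]
opening: 57.2
gripper_force: 65.0
clock: 16.68
eef_pos: [627.0, 90.4, 107.0]
tcp_rot: [0.014, 1.0, -0.0, -0.003]
force: [0.2, -0.5, -2.0]
opening: 57.0
gripper_force: 65.1
[626.9752087   90.36710324 107.02928467] [ 1.41582983e-02  9.99894698e-01 -1.50343619e-04 -3.18009123e-03]
```

View pics/w6.png

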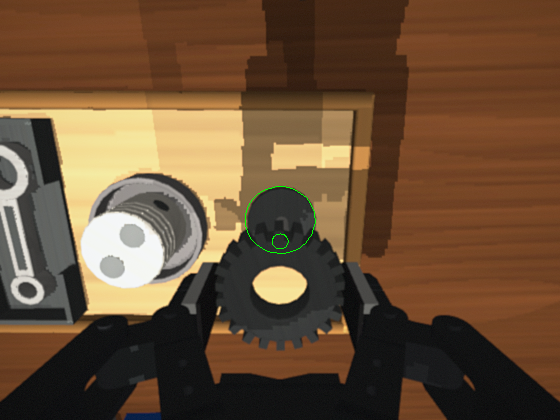

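The spindle base is at (281,220), as predicted, and the gear is held level. I'll lower it over the post.

```bash
python3 -m pendant '[[0,0,0,1.5,0.5,-15,0],[0,0,0,0,0,-15,0],[0,0,0,0,0,-15,0],[0,0,0,0,0,-15,0],[0,0,0,0,0,-10,0],[0,0,0,0,0,-6,0],[0,0,0,0,0,-4,0],[0,0,0,0,0,-2,0],[0,0,0,0,0,0,0],[0,0,0,0,0,0,0]]'; python3 -m pendant '[[0,0,0,0,0,-2,0],[0,0,0,0,0,-1,0],[0,0,0,0,0,-1,0],[0,0,0,0,0,0,0]]'
```

```text
clock: 17.57
eef_pos: [631.3, 90.9, 29.4]
tcp_rot: [0.014, 1.0, -0.0, 0.001]
force: [0.3, 0.5, -1.9]
opening: 56.6
gripper_force: 65.1
clock: 17.9
eef_pos: [630.6, 90.9, 24.6]
tcp_rot: [0.014, 1.0, 0.0, -0.0]
force: [-0.9, 0.7, -2.4]
opening: 56.6
gripper_force: 65.1
```

```bash
python3 -m pendant '[[0,0,0,-1,0,-2,0],[0,0,0,0,0,-1,0],[0,0,0,0,0,-1,0],[0,0,0,0,0,-1,0],[0,0,0,0,0,0,0]]';python3 -m pendant '[[0,0,0,0,0,-1,0],[0,0,0,0,0,0,0],[0,0,0,0,0,0,0]]'
```

```text
clock: 18.32
eef_pos: [629.4, 90.9, 19.3]
tcp_rot: [0.014, 1.0, -0.0, -0.0]
force: [-0.2, 0.8, -2.0]
opening: 56.4
gripper_force: 65.1
clock: 18.57
eef_pos: [629.8, 90.9, 18.8]
tcp_rot: [0.014, 1.0, -0.0, 0.0]
force: [0.2, -0.2, -2.0]
opening: 56.8
gripper_force: 65.1
```

```bash
python3 -m pendant '[[0,0,0,0,0,-1,0],[0,0,0,0,0,0,0],[0,0,0,0,0,0,0]]'; python3 -m pendant '[[0,0,0,0,0,0,0.8],[0,0,0,0,0,0,0.82],[0,0,0,0,0,0,0.82],[0,0,0,0,0,0,0.82],[0,0,0,0,0,15,0.82],[0,0,0,0,0,25,0.82],[0,0,0,0,0,30,0.82],[0,0,0,0,0,30,0.82],[0,0,0,0,0,0,0.82]]'
```

```text
clock: 18.82
eef_pos: [629.9, 90.8, 18.8]
tcp_rot: [0.014, 1.0, -0.0, -0.0]
force: [-4.4, -0.5, 5.6]
opening: 56.7
gripper_force: 65.8
clock: 19.57
eef_pos: [634.6, 91.0, 126.9]
tcp_rot: [0.014, 1.0, 0.0, 0.007]
force: [0.9, 0.3, 1.2]
opening: 69.9
gripper_force: 0.0
```

```bash
python3 -m pendant '[[0,0,0,-22.7,-23.1,0,0.82],[0,0,0,-22.7,-23.1,0,0.82],[0,0,0,-22.7,-23.1,0,0.82],[0,0,0,-22.7,-23.1,0,0.82],[0,0,0,-22.7,-23.1,0,0.82],[0,0,0,-22.7,-23.1,0,0.82],[0,0,0,-22.7,-23.1,0,0.82],[0,0,0,-22.7,-23.1,0,0.82],[0,0,0,0,0,0,0.82],[0,0,0,0,0,0,0.82],[0,0,0,0,0,0,0.82]]'; python3 - <<'E'
from h import *
st=status.get_state();print(st["eef_pos"],st["tcp_rot"])
im=cams.grab_frame("wrist")[:,:,::-1].copy()
c=cam("wrist",st)
for C,r,z in(((447.8,-93.7),25,14),((628.4,91.1),30,34)):
  P=[w2p(c,(C[0]+r*np.cos(a),C[1]+r*np.sin(a),z)) for a in np.arange(0,6.3,.1)]
  cv2.polylines(im,[np.int32(P)],True,(0,255,0),1)
cv2.imwrite("pics/w7.png",im)
E
```

```text
clock: 20.48
eef_pos: [448.6, -94.0, 118.4]
tcp_rot: [0.015, 1.0, -0.0, 0.001]
force: [0.4, -0.1, -0.4]
opening: 69.9
gripper_force: 0.0
[448.62548331 -94.03088515 118.37826325] [ 1.47332243e-02  9.99891081e-01 -1.66270704e-04  8.55141271e-04]
```

View pics/w7.png

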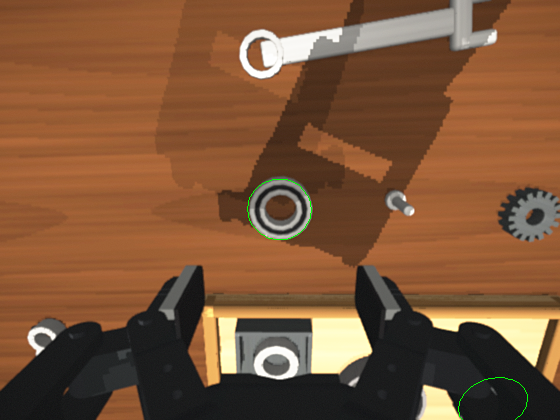

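The bearing is aligned at (280,209). I'll descend and grip.

```bash
python3 -m pendant '[[0,0,0,-0.8,0.3,-30,0.82],[0,0,0,0,0,-30,0.8],[0,0,0,0,0,-25,0.75],[0,0,0,0,0,-14,0.75],[0,0,0,0,0,-9,0.75],[0,0,0,0,0,-5,0.75],[0,0,0,0,0,-3,0.75],[0,0,0,0,0,-1,0.75],[0,0,0,0,0,0,0.75],[0,0,0,0,0,0,0.75]]';python3 -m pendant '[[0,0,0,0,0,0,0.6],[0,0,0,0,0,0,0],[0,0,0,0,0,0,0],[0,0,0,0,0,0,0],[0,0,0,0,0,0,0],[0,0,0,0,0,0,0],[0,0,0,0,0,0,0]]'; python3 -m pendant '[[0,0,0,0,0,8,0],[0,0,0,0,0,25,0],[0,0,0,0,0,35,0],[0,0,0,0,0,35,0],[0,0,0,0,0,10,0],[0,0,0,0,0,0,0],[0,0,0,0,0,0,0]]'
```

```text
clock: 21.37
eef_pos: [448.1, -93.9, 1.6]
tcp_rot: [0.014, 1.0, -0.0, 0.001]
force: [-0.2, 0.5, 0.5]
opening: 64.1
gripper_force: 0.0
clock: 21.95
eef_pos: [448.0, -93.9, 2.2]
tcp_rot: [0.014, 1.0, -0.0, 0.001]
force: [-2.0, 1.3, 6.9]
opening: 47.1
gripper_force: 60.4
clock: 22.53
eef_pos: [447.0, -93.6, 113.7]
tcp_rot: [0.014, 1.0, -0.0, 0.0]
force: [0.3, 0.7, -0.7]
opening: 47.1
gripper_force: 62.1
```

Held. Now back to the spindle.

```bash
python3 -m pendant '[[0,0,0,18.1,18.5,0,0],[0,0,0,18.1,18.5,0,0],[0,0,0,18.1,18.5,0,0],[0,0,0,18.1,18.5,0,0],[0,0,0,18.1,18.5,0,0],[0,0,0,18.1,18.5,0,0],[0,0,0,18.1,18.5,0,0],[0,0,0,18.1,18.5,0,0],[0,0,0,18.1,18.5,0,0],[0,0,0,18.1,18.5,0,0],[0,0,0,0,0,0,0],[0,0,0,0,0,0,0]]';python3 -m pendant '[[0,0,0,0,0,0,0],[0,0,0,0,0,0,0]]'; python3 - <<'E'
from h import *
st=status.get_state();print(st["eef_pos"],st["tcp_rot"])
im=cams.grab_frame("wrist")[:,:,::-1].copy()
c=cam("wrist",st)
for r,z in((30,34),(5,60)):
  P=[w2p(c,(628.4+r*np.cos(a),91.1+r*np.sin(a),z)) for a in np.arange(0,6.3,.1)]
  cv2.polylines(im,[np.int32(P)],True,(0,255,0),1)
cv2.imwrite("pics/w8.png",im)
E
```

```text
clock: 23.53
eef_pos: [626.7, 92.1, 110.0]
tcp_rot: [0.014, 1.0, -0.0, -0.003]
force: [-0.2, -0.0, -0.7]
opening: 46.9
gripper_force: 62.1
clock: 23.7
eef_pos: [626.6, 90.7, 111.7]
tcp_rot: [0.015, 1.0, -0.0, -0.002]
force: [0.3, -0.4, -1.0]
opening: 46.9
gripper_force: 62.1
[626.61092951  90.67610569 111.71617981] [ 1.47505671e-02  9.99889519e-01 -1.25991618e-04 -1.83181090e-03]
```

View pics/w8.png

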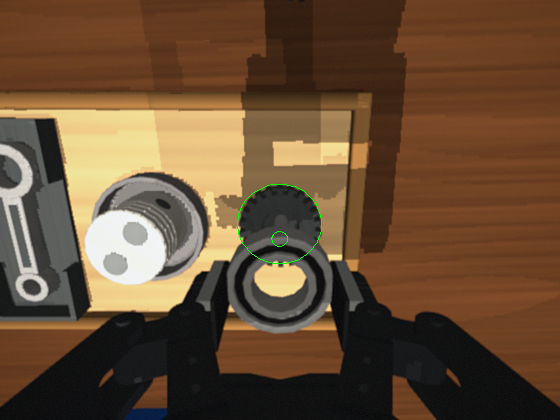

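The gear sits centred on the spindle around (280,224), and the bearing is level above it. I'll lower it.

```bash
python3 -m pendant '[[0,0,0,1,0.4,-15,0],[0,0,0,0,0,-15,0],[0,0,0,0,0,-15,0],[0,0,0,0,0,-10,0],[0,0,0,0,0,-7,0],[0,0,0,0,0,-4,0],[0,0,0,0,0,-2,0],[0,0,0,0,0,0,0],[0,0,0,0,0,0,0]]'; python3 -m pendant '[[0,0,0,0,0,-2,0],[0,0,0,0,0,-1,0],[0,0,0,0,0,-1,0],[0,0,0,0,0,0,0]]'
```

```text
clock: 24.5
eef_pos: [629.8, 91.8, 46.3]
tcp_rot: [0.014, 1.0, -0.0, 0.001]
force: [0.1, -0.2, -0.8]
opening: 47.0
gripper_force: 62.1
clock: 24.83
eef_pos: [629.2, 91.8, 41.6]
tcp_rot: [0.014, 1.0, -0.0, -0.0]
force: [1.4, -0.5, -0.8]
opening: 47.3
gripper_force: 62.1
```

```bash
python3 -m pendant '[[0,0,0,0,0,-2,0],[0,0,0,0,0,-1,0],[0,0,0,0,0,-1,0],[0,0,0,0,0,-1,0],[0,0,0,0,0,0,0]]';python3 -m pendant '[[0,0,0,0,0,-1,0],[0,0,0,0,0,0,0],[0,0,0,0,0,0,0]]'
```

```text
clock: 25.25
eef_pos: [629.2, 91.8, 36.4]
tcp_rot: [0.014, 1.0, -0.0, -0.0]
force: [-0.4, -0.5, -1.6]
opening: 46.7
gripper_force: 62.1
clock: 25.5
eef_pos: [629.3, 91.8, 36.3]
tcp_rot: [0.014, 1.0, -0.0, -0.0]
force: [-3.7, 0.2, 4.1]
opening: 47.1
gripper_force: 62.6
```

Contact. I'll release, rise, retreat and look.

```bash
python3 -m pendant '[[0,0,0,0,0,0,0.7],[0,0,0,0,0,0,0.8],[0,0,0,0,0,0,0.8],[0,0,0,0,0,0,0.8],[0,0,0,0,0,15,0.8],[0,0,0,0,0,25,0.8],[0,0,0,0,0,30,0.8],[0,0,0,0,0,30,0.8],[0,0,0,-20,20,10,0.8],[0,0,0,-20,30,0,0.8],[0,0,0,-20,30,0,0.8],[0,0,0,-20,30,0,0.8]]';python3 -m pendant '[[0,0,0,-20,30,0,0.8],[0,0,0,-20,30,0,0.8],[0,0,0,-20,30,0,0.8],[0,0,0,-20,30,0,0.8],[0,0,0,0,0,0,0.8],[0,0,0,0,0,0,0.8]]'; python3 - <<'E'
from h import *
a=cams.grab_frame("scene")[140:310,150:330,::-1];b=cams.grab_frame("top")[130:220,225:360,::-1]
cv2.imwrite("pics/f.png",np.hstack([cv2.resize(a,(400,378),interpolation=2),cv2.resize(b,(400,378),interpolation=2)]))
E
```

```text
clock: 26.5
eef_pos: [549.0, 202.7, 147.6]
tcp_rot: [0.015, 1.0, 0.0, 0.001]
force: [-0.6, -0.0, 0.5]
opening: 68.5
gripper_force: 0.0
clock: 27.0
eef_pos: [468.4, 323.3, 146.8]
tcp_rot: [0.013, 1.0, 0.0, 0.001]
force: [-0.5, -0.2, -0.2]
opening: 68.5
gripper_force: 0.0
```

View pics/f.png

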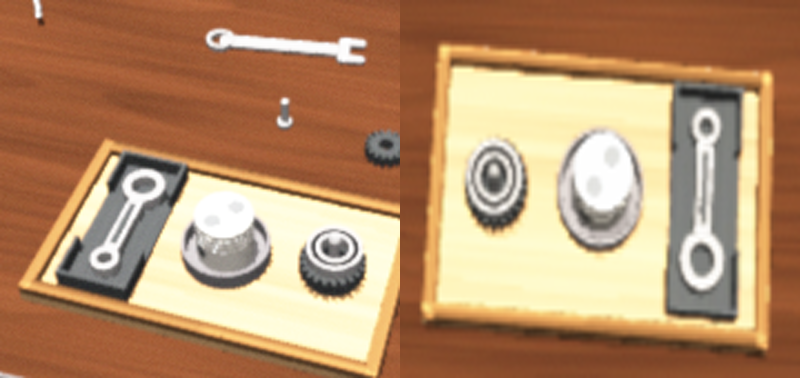

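The rod lies flat in the trough, the piston stands crown up in the cup, and the bearing is on the gear on the spindle. The small parts haven't been touched.

```bash
python3 -c "
from cell import finish_job
print(finish_job())"
```

```text
the job is handed in; nothing more can be done
None
```

The kit is placed and the job handed in at about 27 s: piston crown up in the cup, long rod flat in the trough, large gear at the bottom of the spindle with the bearing on top, and the smaller parts left alone; `finish_job` returned no verdict.

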